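Push the calculator and the stray clip jar back into line

TASK

Tidy the desk by pushing only, with the fingertips: push the calculator along the desk until its far long edge lies flat and square against the front of the wooden pen tray, and push the clip jar that stands out of line into the gap between the other two jars until it rests against the front of the grey letter tray. Either may be done first. Do not lift or tip the calculator or the jar, and leave the two jars of the row and everything else standing where they are.

Things in the scene. Friction and masses are not known exactly. Their poses are not given: they have to be found in the camera images.
- pen_tray: Fixed open wooden pen tray with pens lying in it, 90 mm deep (its x), 260 mm long (its y), 42 mm high. Origin: centre of its underside. Its x axis points away from the robot side, so its front face, the stop for the calculator, is the plane x = -45 mm in its frame.
- letter_tray: Fixed open grey plastic letter tray with papers, 160 mm deep (its x), 260 mm long (its y), 36 mm high. Origin: centre of its underside. Its x axis points away from the robot side, so its front face, the stop for the jars, is the plane x = -80 mm in its frame. One tray stands on the left of the desk, the other on the right; which is which changes.
- calculator: Loose grey desk calculator lying flat in front of the pen tray, 100 mm (its x) by 145 mm (its y), about 0.28 kg. 24 mm thick, with a raised display bar 37 mm high along the far (+x) long edge. Origin: centre of its underside. Its near long face is at x = -50 mm, its far long edge at x = +50 mm in its frame. It slides with ordinary friction.
- calc_far_left (a point): Left end of the calculator's far long edge (x +50, y +72.5 mm in its frame), 12 mm above the desk.
- calc_far_right (a point): Right end of the calculator's far long edge (x +50, y -72.5 mm in its frame), 12 mm above the desk.
- stray_jar: Loose closed round clip jar, clear plastic with a flat cork lid, 68 mm across, 56 mm tall, about 0.15 kg: the one of three like jars that stands out in front of the row, towards the robot. Origin: centre of its underside.
- row_jar_left: Jar like the stray one (68 mm across, 56 mm tall), loose, standing against the front of the letter tray: the left (+y) end of the row. To be left where it is. Origin: centre of its underside.
- row_jar_right: Jar like the stray one (68 mm across, 56 mm tall), loose, standing against the front of the letter tray: the right (-y) end of the row, about 172 mm from the left one centre to centre, so that the gap between them is about 104 mm wide. To be left where it is. Origin: centre of its underside.
- stapler: Loose stapler, 130 mm long (its x), 36 mm wide, about 60 mm high, lying between the two sides of the desk. Leave alone. Origin: centre of its underside.
- glue_stick: Loose upright glue stick, 25 mm across, 92 mm tall, in the middle of the desk. Leave alone. Origin: centre of its underside.
- pump_bottle: Loose white pump bottle, 64 mm across, 158 mm tall, between the two trays. Leave alone. Origin: centre of its underside.
- mug: Loose white mug, 76 mm across, 90 mm tall, far left of the work. Leave alone. Origin: centre of its underside.
- tape_dispenser: Loose black tape dispenser, 130 mm long (its x), 50 mm wide, 74 mm high, far right of the work. Leave alone. Origin: centre of its underside.
Not all that is in view belongs to the job. Leave any purple look-alike of the stray_jar alone.

How it is judged:
By the outcome, as a careful person would: the job done as asked, in the order asked, and still so for the second after the job is handed in, with the robot touching nothing.
It also fails if it takes over 58 s, if anything falls off the work surface, if the arm or the gripper's body presses on something with over 40 N, if the wrist force passes 120 N, or if a joint passes its speed limit or range.

ROBOT

A 7-joint arm with a two-finger parallel gripper is mounted at the origin on the work surface. World frame = base frame: x ahead of the robot, y to its left, z up, the work surface at z = 0. Lengths are in m, angles in degrees, forces in N, time in s.
With the tool pointing down it reaches from about 0.4 to 0.875 m from the base axis. Payload 6.5 kg.
Tool frame: the origin (TCP) lies at the very end of the fingers, on their centre line; the grasp point (between the pads) lies 19 mm behind it; y points along the fingers, x is the direction in which the jaws open and shut, and the axes are right-handed (so a half turn about y gives the same grasp; the last joint's range is limited). The gripper opens to 85 mm and grips with 20 to 120 N. Pads are 22 mm wide; open, the fingers measure 114 mm over their backs; the gripper's body (76 mm by 85 mm) begins 54 mm behind the grasp point. The pads swing forward as they close: fully open they stand 13 mm farther back than shut.
Start: joints at [60.206, 30.733, -0.252, 88.115, 0.149, 61.152, -4.079], TCP at [0.285, -0.584, 0.207] pointing down, gripper open.
Joint ranges: [-154.64, 154.64], [-21.42, 123.67], [-72.66, 72.17], [13.99, 137.28], [-74.86, 254.86], [10.95, 109.41], [-158.01, 158.01]. Speed limits (degrees/s): [136.94, 136.94, 180, 180, 180, 180, 180].

INTERFACE

Orientations are given as [roll, pitch, yaw] about the fixed x, y, z axes, in that order (R = Rz(yaw) Ry(pitch) Rx(roll)).
In Python, from bench import arm, grab_frame gives the robot as it stands. The module is installed in compiled form; this text tells all that it offers.
- The arm moves only by the tool servo_tool, never from a script. Its argument "commands" is a list that holds one entry, the list of rows, each a list of 4 numbers: the shift along the tool's x, y, z in m, then the turn about the tool's y in rad. In form: [[[x, y, z, spin], ...]]. A call has exactly 5 rows; each row is the pose to reach, as a shift and turn from the pose commanded when the call began, along the tool's axes at that moment; what a row does not reach only later rows make up. A row lasts 1/8 s, in which the tool goes at most 62.5 mm and 10.7 degrees, less where a joint would pass 70% of its speed; a pose out of reach is approached as far as the arm can. A call with a gripper value outside its range is refused whole. "claw" is the finger opening in m, from 0 to 0.0854, set as the call begins (left out, the last holds). The fingers move at their own pace and stop on an object; the grip force is fixed at half the most. Time passes only in rows, so rows that repeat a pose let the fingers close, or fill a call up. It gives the time, the measured TCP pose, the force and the opening at its end, in the units of the state.
- arm.sense(): the state, without advancing time (a new reading comes with each control period).
- grab_frame(name): name is "scene" or "top"; returns a dict with "img" (384x512x3 uint8, red, green, blue), "K" (3x3 intrinsics, pixels), "R" (3x3) and "t" (3): a world point X has camera coordinates R X + t. Camera axes: x right, y down, z forward; pixel columns grow to the right and rows downward; lengths in m; the calibration is good to about 2 mm. A picture is of the moment at which its call begins. There is no depth.
- arm.hand_in(): hands the job in, once; it reports no verdict.
The state is a dict: "t": time; "joint_pos": joint angles; "joint_vel": joint speeds; "effort": joint torques, N m; "tcp_pos": TCP position; "tcp_rot": TCP orientation; "contact_force": force on the tool from outside, world axes, zero at the start; "ft_torque": the same for the moment, N m; "opening": finger opening in m.
Only numpy, scipy, OpenCV 4.12 (cv2) and the standard library are available. Lean on these libraries where they do the work, as an engineer would, in place of code of your own. Each camera call takes 0.05 s, during which the arm holds its last target.

## Working session

There is one attempt and no reset: what is moved stays moved. The work goes in short steps, Python scripts to look and compute and a tool call to move; the robot and the scene stay as the last step left them, time stands still between calls to the robot, and variables do not carry over. Pictures are saved under pics/ and viewed, and the job is handed in when it is done.

Besides the shell and the picture viewer there is one more tool, called as a command line: name --argument value ..., lists and objects as JSON in quotes. servo_tool: Moves the arm, as the interface text tells. Its arguments: {"type":"object","properties":{"commands":{"type":"array","items":{"type":"array","items":{"type":"array","items":{"type":"number"}}}},"claw":{"type":"number"}},"required":["commands"]}

```bash
mkdir -p pics
cat > h.py <<'E'
import numpy as np, cv2
from bench import arm, grab_frame
def snap(name,fn):
    f=grab_frame(name); cv2.imwrite('pics/'+fn,f['img'][:,:,::-1]); np.savez('pics/'+fn+'.npz',**f); return f
def ray(f,u,v,z):
    K,R,t=map(np.asarray,(f['K'],f['R'],f['t'])); c=-R.T@t
    d=R.T@np.linalg.inv(K)@np.array([u,v,1.]); return c+d*(z-c[2])/d[2]
def proj(f,X):
    p=np.asarray(f['K'])@(np.asarray(f['R'])@np.asarray(X)+f['t']); return p[:2]/p[2]
E
python3 - <<'E'
from h import *
for n in('scene','top'):
    f=snap(n,n+'0.png'); print(f['K'],f['R'],f['t'])
print(arm.sense())
E
```

```text
[[400.23052394   0.         256.57097385]
 [  0.         400.23052394 186.84092847]
 [  0.           0.           1.        ]] [[ 0.77312552  0.63405572  0.01582038]
 [ 0.51885307 -0.61791548 -0.59073848]
 [-0.36478545  0.46492344 -0.80670798]] [-0.430844   -0.2726482   1.56716335]
[[441.74397262   0.         253.92203833]
 [  0.         441.74397262 186.5743765 ]
 [  0.           0.           1.        ]] [[-0.02728191 -0.99958464 -0.00928632]
 [-0.98269974  0.02852113 -0.18299662]
 [ 0.18318547  0.00413317 -0.98306968]] [0.02808929 0.56525322 1.1272237 ]
{'t': 0.1, 'joint_pos': array([60.20627198, 30.77294745, -0.25418397, 88.16383578,  0.14895191,
       61.1507864 , -4.07731914]), 'joint_vel': array([-0.02306061,  0.0051074 , -0.03573219, -0.11948195, -0.09165464,
       -0.00076514, -0.00519948]), 'effort': array([ 4.03140992e-03, -5.84561741e+01,  1.05245635e+00, -2.59776306e+01,
        1.26273860e-02,  4.56920548e-03,  2.02938185e-05]), 'tcp_pos': array([ 0.28467588, -0.58369148,  0.20581127]), 'tcp_rot': array([-9.00065088e+01,  8.69975741e-02, -6.39931317e+01]), 'contact_force': array([-0.04411743, -0.35642877, -0.41413572]), 'ft_torque': array([ 0.01986797,  0.00973657, -0.02224071]), 'opening': 0.08526289629723291}
```

View pics/top0.png

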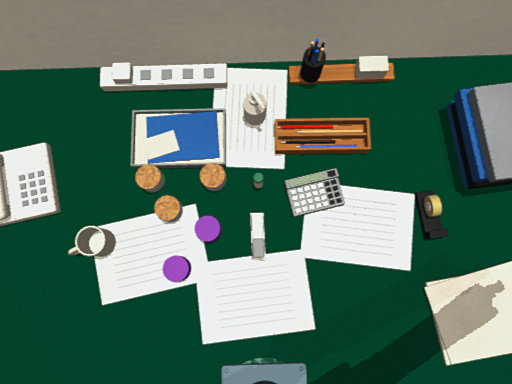

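View pics/scene0.png

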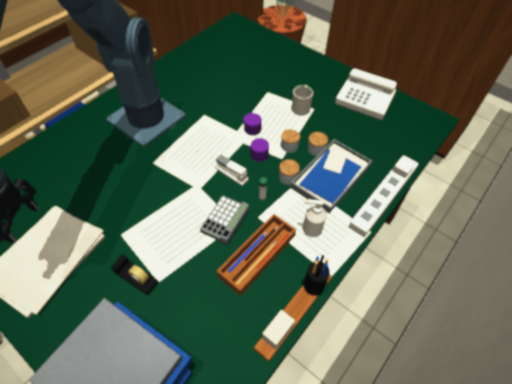

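The top view shows the letter tray at px (132-225, 110-165), row jars at (149,177) and (213,176), and the stray jar at (168,208). The purple decoys are at (207,228) and (176,268), the calculator at (315,192) and the pen tray at (322,135). Next I measure these.

Run:
```python
from h import *
f=dict(np.load('pics/top0.png.npz')); im=f['img'][:,:,::-1]
a=cv2.resize(im[105:245,260:400],None,fx=5,fy=5,interpolation=cv2.INTER_CUBIC); cv2.imwrite('pics/c1.png',a[:600])
a=cv2.resize(im[100:285,120:275],None,fx=4,fy=4,interpolation=cv2.INTER_CUBIC)[:600]; cv2.imwrite('pics/c2.png',a)
a=cv2.resize(im[160:240,250:350],None,fx=7,fy=7,interpolation=cv2.INTER_CUBIC); cv2.imwrite('pics/c3.png',a)
hsv=cv2.cvtColor(im,cv2.COLOR_BGR2HSV)
m=cv2.inRange(hsv,(5,90,90),(22,255,255))
cs,_=cv2.findContours(m,cv2.RETR_EXTERNAL,cv2.CHAIN_APPROX_NONE)
for c in cs:
    if cv2.contourArea(c)<150: continue
    (u,v),r=cv2.minEnclosingCircle(c); print('orange',cv2.boundingRect(c),(u,v),r,ray(f,u,v,.056).round(4), 'r mm',r/441.7*1000*(1.13))
m=cv2.inRange(hsv,(125,90,60),(160,255,255))
cs,_=cv2.findContours(m,cv2.RETR_EXTERNAL,cv2.CHAIN_APPROX_NONE)
for c in cs:
    if cv2.contourArea(c)<150: continue
    (u,v),r=cv2.minEnclosingCircle(c); print('purple',(u,v),r,ray(f,u,v,.056).round(4))
```

```text
orange (154, 196, 26, 25) (166.77999877929688, 207.5) 13.02232837677002 [0.5156 0.2439 0.056 ] r mm 33.31498996094662
orange (135, 164, 26, 26) (147.7413787841797, 176.36207580566406) 13.011691093444824 [0.6012 0.2958 0.056 ] r mm 33.287776625747455
orange (200, 163, 26, 25) (212.06817626953125, 175.2045440673828) 12.98790168762207 [0.5993 0.1233 0.056 ] r mm 33.2269162486143
orange (275, 118, 96, 33) (322.1947326660156, 134.5) 49.67497634887695 [ 0.7036 -0.1772  0.056 ] r mm 127.08336715922788
orange (289, 66, 15, 17) (295.892333984375, 73.60047912597656) 10.260306358337402 [ 0.8825 -0.1137  0.056 ] r mm 26.248915972201186
orange (317, 63, 78, 19) (355.400634765625, 75.1749496459961) 38.70270919799805 [ 0.8725 -0.2791  0.056 ] r mm 99.01304368063796
purple (176.4290008544922, 268.8520812988281) 13.866494178771973 [0.3554 0.2176 0.056 ]
purple (207.09259033203125, 228.4629669189453) 13.46337890625 [0.4572 0.1378 0.056 ]
```

View pics/c1.png

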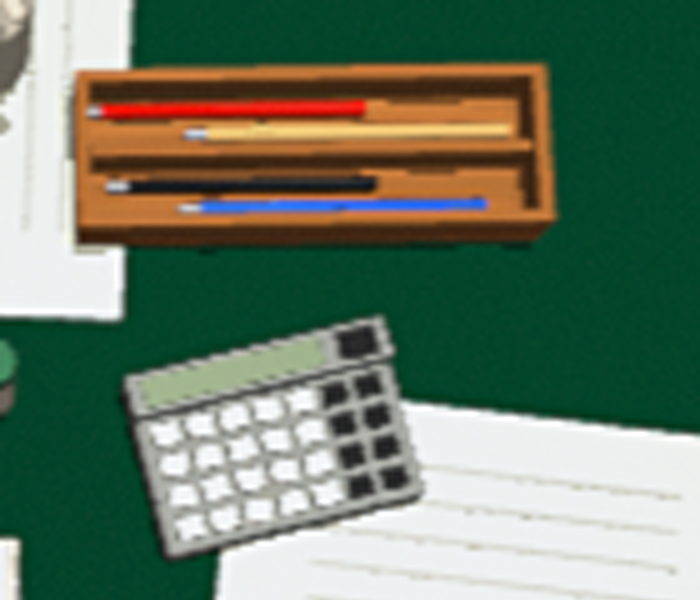

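View pics/c2.png

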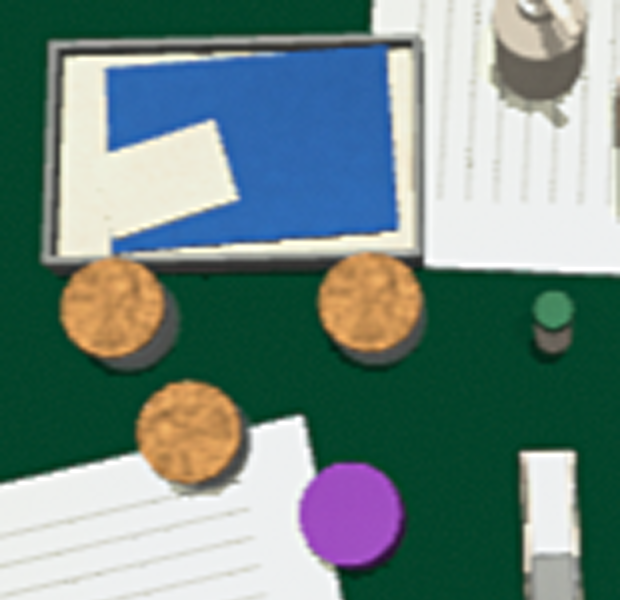

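View pics/c3.png

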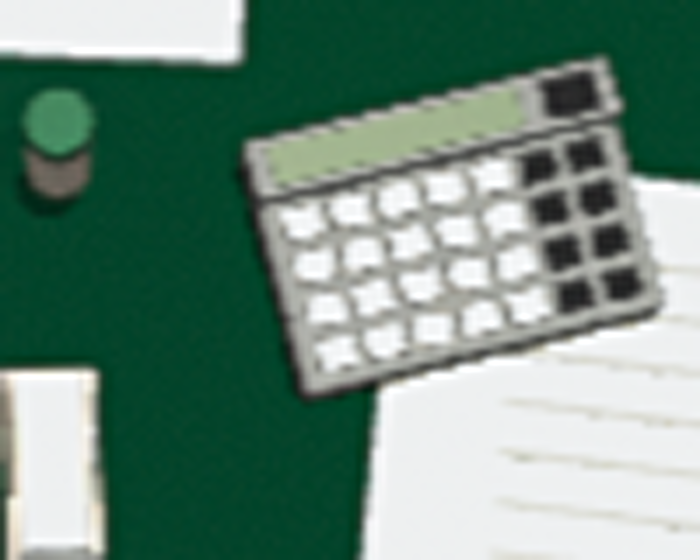

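Run:
```python
from h import *
f=dict(np.load('pics/top0.png.npz'))
P=lambda u,v,s,ou,ov,z: ray(f,ou+(u+.5)/s-.5,ov+(v+.5)/s-.5,z)[:2]
c=lambda u,v,z:P(u,v,7,250,160,z)
FL,FR,NR,NL=c(247,143,.037),c(605,60,.037),c(660,300,.024),c(306,385,.024)
for n,p in zip('FL FR NR NL'.split(),(FL,FR,NR,NL)): print(n,p.round(4))
d=lambda a,b:(np.linalg.norm(a-b).round(4),np.degrees(np.arctan2(*(a-b)[::-1])).round(2))
print(d(FL,FR),d(NL,NR),d(FL,NL),d(FR,NR),'ctr',(FL+FR+NR+NL)/4)
t=lambda u,v,z:P(u,v,5,260,105,z)
A,B,C,D=t(78,226,.042),t(553,217,.042),t(547,66,.042),t(77,74,.042)
print('pentray',A,B,C,D,d(A,B),d(C,B),d(D,A))
t=lambda u,v,z:P(u,v,4,120,100,z)
A,B,C,D=t(42,262,.036),t(424,257,.036),t(420,36,.036),t(50,42,.036)
print('letter',A,B,C,D,d(A,B),d(C,B),d(D,A))
g=t(553,308,.092);print('glue',g); 
for q in [(520,452),(575,452)]: print('stapler',t(*q,.05))
for q in [(258,213),(250,213),(265,213),(252,258),(265,258)]: print('st',q,ray(f,*q,.06))
```

```text
FL [ 0.5844 -0.0721]
FR [ 0.6132 -0.2125]
NR [ 0.5203 -0.2303]
NL [ 0.4911 -0.0919]
(np.float64(0.1433), np.float64(101.61)) (np.float64(0.1415), np.float64(101.91)) (np.float64(0.0953), np.float64(11.99)) (np.float64(0.0946), np.float64(10.88)) ctr [ 0.55224147 -0.15169484]
pentray [ 0.66831607 -0.04874863] [ 0.66565711 -0.30819608] [ 0.75201025 -0.31139299] [ 0.75531237 -0.05133604] (np.float64(0.2595), np.float64(89.41)) (np.float64(0.0864), np.float64(-2.12)) (np.float64(0.087), np.float64(-1.7))
letter [0.63844713 0.34964515] [0.63423825 0.08789411] [0.79327506 0.08822314] [0.79683783 0.34784175] (np.float64(0.2618), np.float64(89.08)) (np.float64(0.159), np.float64(0.12)) (np.float64(0.1584), np.float64(-0.65))
glue [0.58431889 0.0010585 ]
stapler [0.49647302 0.02546339]
stapler [ 0.49543783 -0.01090703]
st (258, 213) [0.49359577 0.00337098 0.06      ]
st (250, 213) [0.49419268 0.02434876 0.06      ]
st (265, 213) [ 0.49307364 -0.01497876  0.06      ]
st (252, 258) [0.37751712 0.02219117 0.06      ]
st (265, 258) [ 0.37659662 -0.0112648   0.06      ]
```

Checks: jar spacing is 172.5 mm, the calculator measures about 143x95-100 mm with yaw about 11.8°, centred near (0.552, -0.152), and the pen tray front is x≈0.667 with yaw about -0.6°. All of these match the given sizes. I'll push the calculator first, with two spread fingers parallel to the tray. I start by moving over at a safe height.

servo_tool --commands '[[[-0.02,0,0.02,0],[-0.055,0,0.055,0.08],[-0.095,0,0.095,0.2],[-0.135,0,0.133,0.33],[-0.165,0,0.162,0.454]]]' --claw 0.06

```text
t: 0.72
tcp_pos: [0.3587, -0.3622, 0.2063]
tcp_rot: [-90.0, 0.1, -90.2]
contact_force: [-0.4, 0.3, -0.1]
opening: 0.06
```

servo_tool --commands '[[[-0.045,0,0.015,0],[-0.095,0,0.033,0],[-0.145,0.0,0.05,0],[-0.19,0.02,0.066,0],[-0.213,0.05,0.071,0]]]'

```text
t: 1.35
tcp_pos: [0.4308, -0.1493, 0.1566]
tcp_rot: [-89.9, 0.0, -89.8]
contact_force: [0.9, 0.1, -0.1]
opening: 0.0602
```

servo_tool --commands '[[[0,0.03,0,0],[0,0.07,0,0],[0,0.105,0,0],[0,0.125,0,0],[0,0.13,0,0]]]'

```text
t: 1.98
tcp_pos: [0.4281, -0.1515, 0.0254]
tcp_rot: [-90.2, 0.0, -90.0]
contact_force: [-0.8, 1.1, 0.0]
opening: 0.06
```

Run:
```python
from h import *
print(arm.sense()['tcp_pos'],arm.sense()['contact_force'])
f=snap('scene','s1.png');g=snap('top','t1.png')
a=cv2.resize(f['img'][140:260,120:280,::-1],None,fx=5,fy=5,interpolation=cv2.INTER_CUBIC); cv2.imwrite('pics/s1c.png',a)
a=cv2.resize(g['img'][100:250,220:380,::-1],None,fx=4,fy=4,interpolation=cv2.INTER_CUBIC); cv2.imwrite('pics/t1c.png',a)
```

```text
[ 0.4281039  -0.15153515  0.02539671] [-0.77742556  1.06761693  0.03969409]
```

View pics/s1c.png

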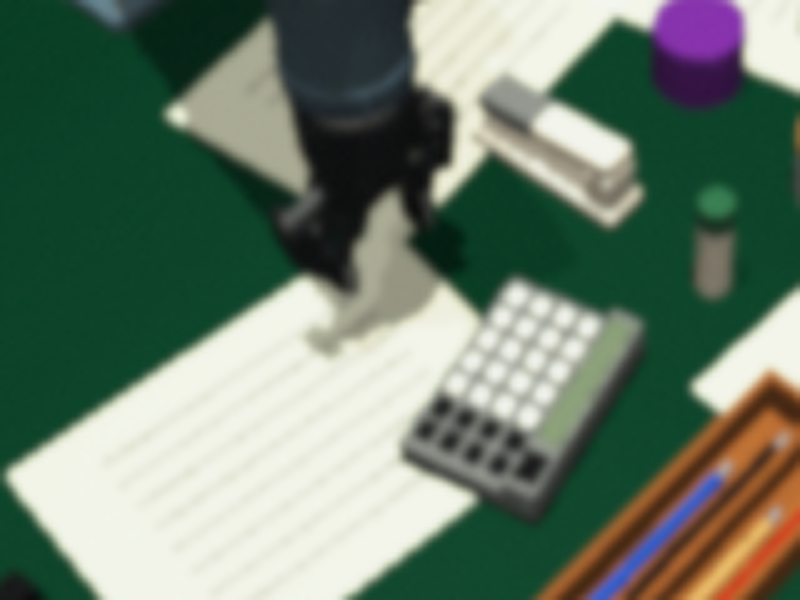

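View pics/t1c.png

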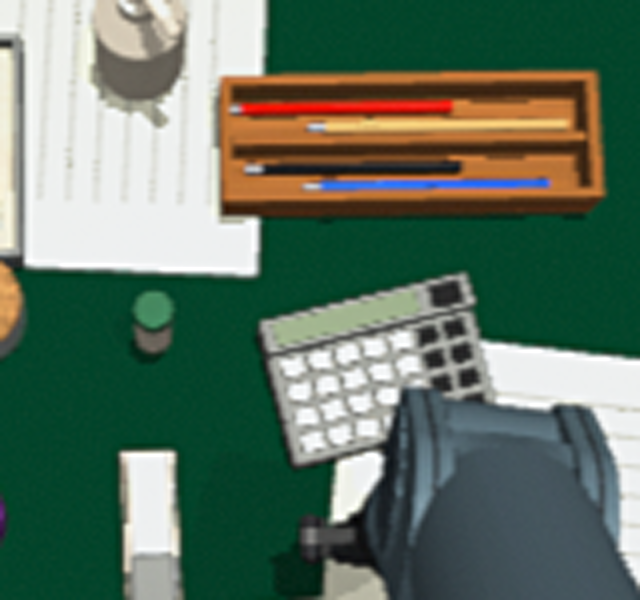

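Run:
```python
from h import *
f=dict(np.load('pics/s1.png.npz'))
for y in(-.1815,-.195,-.1215,-.108):
  for z in (.02,.026,.032,.04):
    p=proj(f,(.428,y,z)); print(y,z,((p-[120,140])*5).round())
```

```text
-0.1815 0.02 [355. 310.]
-0.1815 0.026 [354. 305.]
-0.1815 0.032 [353. 300.]
-0.1815 0.04 [351. 293.]
-0.195 0.02 [340. 323.]
-0.195 0.026 [339. 318.]
-0.195 0.032 [338. 313.]
-0.195 0.04 [336. 306.]
-0.1215 0.02 [419. 253.]
-0.1215 0.026 [418. 248.]
-0.1215 0.032 [417. 243.]
-0.1215 0.04 [416. 236.]
-0.108 0.02 [433. 241.]
-0.108 0.026 [432. 235.]
-0.108 0.032 [431. 230.]
-0.108 0.04 [430. 223.]
```

The fingertips sit about 9 mm above the TCP at this opening, so I lower by 21 mm and advance.

servo_tool --commands '[[[0,0.012,0,0],[0,0.021,0.003,0],[0,0.021,0.015,0],[0,0.021,0.03,0],[0,0.021,0.042,0]]]'

```text
t: 2.7
tcp_pos: [0.4733, -0.1519, 0.006]
tcp_rot: [-89.9, -0.0, -90.0]
contact_force: [-0.5, -0.2, 0.2]
opening: 0.0599
```

servo_tool --commands '[[[0,0,0.005,0],[0,0,0.01,0],[0,0,0.016,0],[0,0,0.022,0],[0,0,0.028,0]]]'

```text
t: 3.32
tcp_pos: [0.4996, -0.1519, 0.0056]
tcp_rot: [-90.0, 0.0, -90.0]
contact_force: [0.4, -1.0, 0.8]
opening: 0.0602
```

Run:
```python
from h import *
s=arm.sense();print(s['tcp_pos'],s['contact_force'])
f=snap('scene','s2.png');g=snap('top','t2.png')
a=cv2.resize(f['img'][140:260,120:280,::-1],None,fx=5,fy=5,interpolation=cv2.INTER_CUBIC); cv2.imwrite('pics/s2c.png',a)
a=cv2.resize(g['img'][100:250,220:380,::-1],None,fx=4,fy=4,interpolation=cv2.INTER_CUBIC); cv2.imwrite('pics/t2c.png',a)
```

```text
[ 0.49955394 -0.15191896  0.00557691] [ 0.39127392 -1.0064131   0.81485115]
```

View pics/s2c.png

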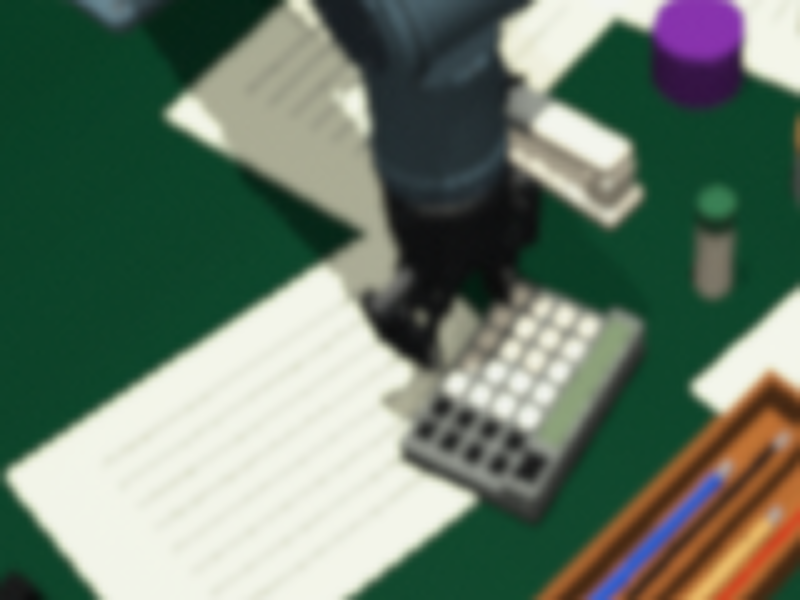

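View pics/t2c.png

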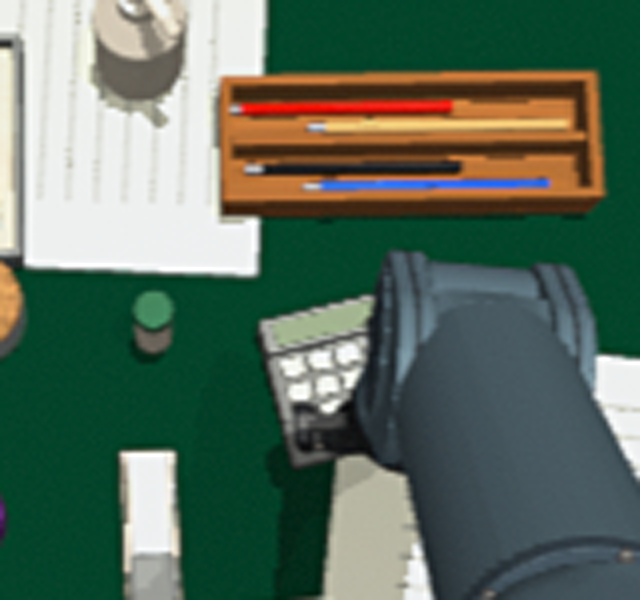

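Run:
```python
from h import *
f=dict(np.load('pics/s2.png.npz'));g=dict(np.load('pics/s1.png.npz'))
a=np.vstack([cv2.resize(x['img'][185:225,195:255,::-1],None,fx=7,fy=7,interpolation=cv2.INTER_CUBIC) for x in(g,f)])
cv2.imwrite('pics/s2d.png',a)
for x in (.489,.5,.511):
  for y in (-.1215,-.108):
    for z in (.015,.026): print(x,y,z,((proj(f,(x,y,z))-[195,185])*7).round())
```

```text
0.489 -0.1215 0.015 [156. 113.]
0.489 -0.1215 0.026 [155. 100.]
0.489 -0.108 0.015 [175.  95.]
0.489 -0.108 0.026 [174.  82.]
0.5 -0.1215 0.015 [173. 126.]
0.5 -0.1215 0.026 [172. 113.]
0.5 -0.108 0.015 [193. 107.]
0.5 -0.108 0.026 [191.  94.]
0.511 -0.1215 0.015 [191. 138.]
0.511 -0.1215 0.026 [189. 125.]
0.511 -0.108 0.015 [210. 120.]
0.511 -0.108 0.026 [209. 107.]
```

View pics/s2d.png

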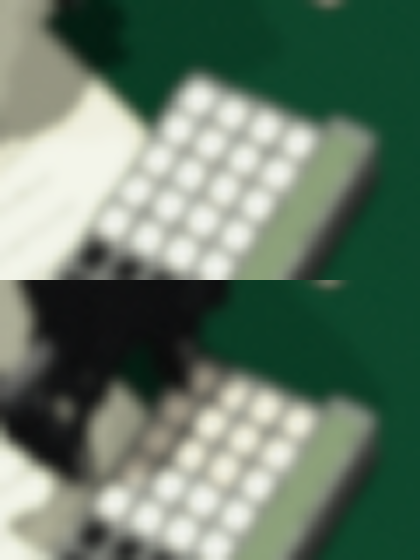

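The calculator has not moved. The left fingertip is just reaching the near edge at crop px (185,105). I continue slowly.

servo_tool --commands '[[[0,0,0.003,0],[0,0,0.006,0],[0,0,0.009,0],[0,0,0.012,0],[0,0,0.014,0]]]'

```text
t: 4.05
tcp_pos: [0.5135, -0.1519, 0.0056]
tcp_rot: [-90.0, -0.0, -90.0]
contact_force: [1.1, 0.0, 0.7]
opening: 0.0602
```

Run:
```python
from h import *
s=arm.sense();print(s['tcp_pos'],s['contact_force'])
f=snap('scene','s3.png');g=dict(np.load('pics/s1.png.npz'))
a=np.hstack([cv2.resize(x['img'][180:250,195:255,::-1],None,fx=6,fy=6,interpolation=cv2.INTER_CUBIC) for x in(g,f)])
cv2.imwrite('pics/s3d.png',a)
```

```text
[ 0.51349509 -0.15189912  0.00558663] [1.07323644 0.03683944 0.70678181]
```

View pics/s3d.png

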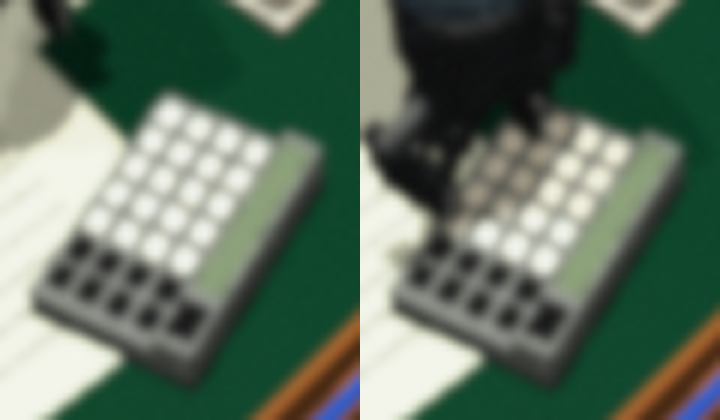

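Run:
```python
from h import *
f=dict(np.load('pics/s3.png.npz'))
for z in (.014,.02,.025,.03,.035,.04): print(z,ray(f,224.2,202.2,z).round(4), ray(f,195+(450-360)/6,180+218/6,z).round(4))
a=cv2.resize(f['img'][180:230,185:245,::-1],None,fx=10,fy=10,interpolation=cv2.INTER_CUBIC)
a=cv2.convertScaleAbs(a,alpha=1.5,beta=30)
cv2.imwrite('pics/s3e.png',a)
```

```text
0.014 [ 0.5087 -0.1094  0.014 ] [ 0.5105 -0.1794  0.014 ]
0.02 [ 0.5116 -0.1122  0.02  ] [ 0.5134 -0.1818  0.02  ]
0.025 [ 0.5141 -0.1146  0.025 ] [ 0.5159 -0.1838  0.025 ]
0.03 [ 0.5165 -0.1169  0.03  ] [ 0.5183 -0.1858  0.03  ]
0.035 [ 0.519  -0.1193  0.035 ] [ 0.5208 -0.1879  0.035 ]
0.04 [ 0.5214 -0.1216  0.04  ] [ 0.5232 -0.1899  0.04  ]
```

View pics/s3e.png

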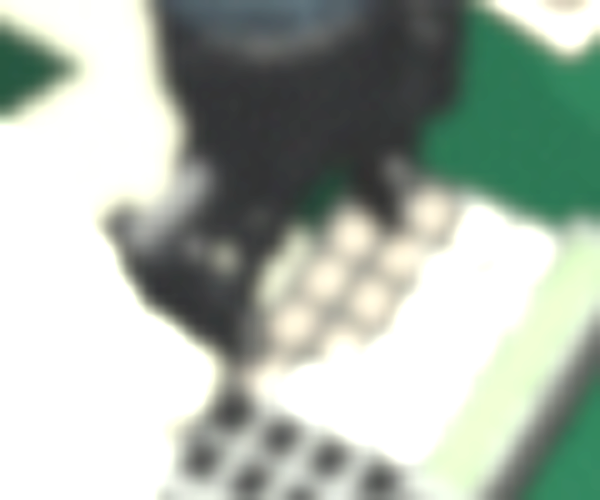

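The fingertips passed over the calculator: the tips stand higher above the TCP at this opening than I assumed. Nothing moved. I back off, narrow the opening so the tips come forward, and re-measure.

servo_tool --commands '[[[0,0,-0.01,0],[0,0,-0.03,0],[0,0,-0.05,0],[0,-0.01,-0.065,0],[0,-0.02,-0.07,0]]]'

```text
t: 4.72
tcp_pos: [0.4421, -0.152, 0.0263]
tcp_rot: [-90.0, -0.0, -90.0]
contact_force: [0.2, 1.1, 0.2]
opening: 0.0601
```

servo_tool --commands '[[[0,0,0,0],[0,0,0,0],[0,0,0,0],[0,0,0,0],[0,0,0,0]]]' --claw 0.035

```text
t: 5.35
tcp_pos: [0.4432, -0.1519, 0.0254]
tcp_rot: [-90.0, 0.0, -90.0]
contact_force: [-0.0, -0.3, 0.3]
opening: 0.0352
```

Run:
```python
from h import *
s=arm.sense();print(s['tcp_pos'],s['contact_force'],s['opening'])
f=snap('scene','s4.png')
p=proj(f,s['tcp_pos']);print(p)
u,v=int(p[0])-35,int(p[1])-35
a=cv2.resize(f['img'][v:v+58,u:u+70,::-1],None,fx=10,fy=10,interpolation=cv2.INTER_CUBIC)
a=cv2.convertScaleAbs(a,alpha=1.3,beta=20)
for y in (-.0175,.0175,-.032,.032):
  for z,c in((0,(0,0,255)),(.01,(0,255,255)),(.02,(255,0,0))):
    q=(proj(f,s['tcp_pos']+np.array([.011,y,z]))-[u,v]+.5)*10; cv2.circle(a,tuple(int(k) for k in q),3,c,-1)
cv2.imwrite('pics/s4e.png',a)
```

```text
[ 0.44319801 -0.15185421  0.02539743] [-0.03079969 -0.25375355  0.25464049] 0.035163958939695775
[200.51975363 197.84428652]
```

View pics/s4e.png

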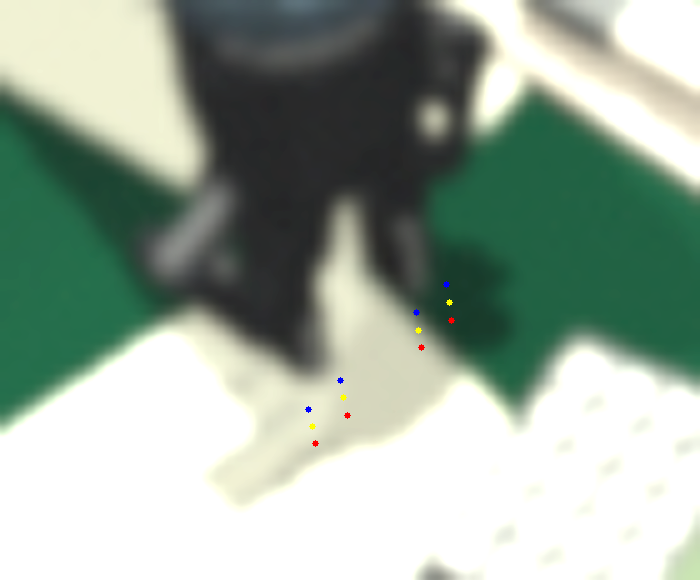

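servo_tool --commands '[[[0,0.01,0,0],[0,0.018,0,0],[0,0.022,0,0],[0,0.022,0,0],[0,0.022,0,0]]]'

```text
t: 6.02
tcp_pos: [0.4433, -0.152, 0.0037]
tcp_rot: [-90.0, -0.0, -90.0]
contact_force: [-0.2, -0.3, -0.2]
opening: 0.0346
```

```bash
cat > v.py <<'E'
from h import *
import sys
s=arm.sense();print(s['tcp_pos'],s['contact_force'],s['opening'])
f=snap('scene',sys.argv[1])
p=proj(f,s['tcp_pos']);print(p)
u,v=int(p[0])-35,int(p[1])-35
a=cv2.resize(f['img'][v:v+58,u:u+70,::-1],None,fx=10,fy=10,interpolation=cv2.INTER_CUBIC)
a=cv2.convertScaleAbs(a,alpha=1.0,beta=20)
for y in (-s['opening']/2,s['opening']/2):
  for z,c in((0,(0,0,255)),(.01,(0,255,255)),(.02,(255,0,0))):
    q=(proj(f,s['tcp_pos']+np.array([.011,y,z]))-[u,v]+.5)*10; cv2.circle(a,tuple(int(k) for k in q),3,c,-1)
cv2.imwrite('pics/e_'+sys.argv[1],a)
E
python3 v.py s5.png
```

```text
[ 0.44332559 -0.15196155  0.0036545 ] [-0.19469432 -0.32305629 -0.17100353] 0.034564566512633656
[201.15969907 201.59983918]
```

View pics/e_s5.png

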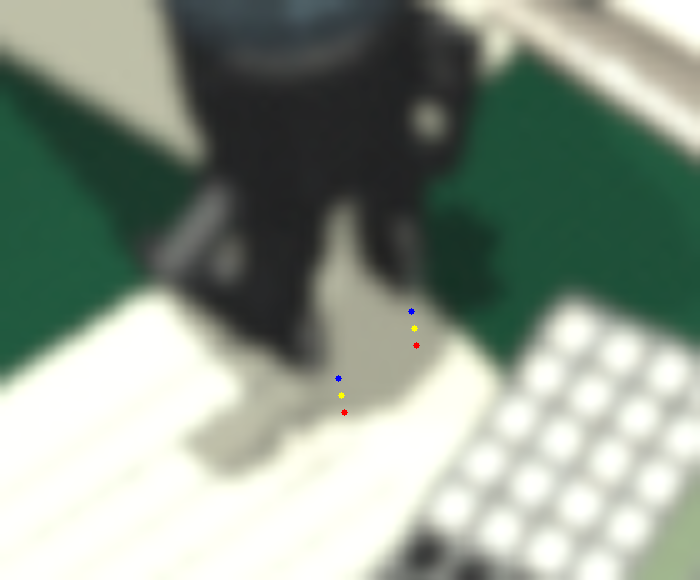

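servo_tool --commands '[[[0,-0.004,0,0],[0,-0.004,0,0],[0,-0.004,0,0],[0,-0.004,0,0],[0,-0.004,0,0]]]' --claw 0.0

```text
t: 6.7
tcp_pos: [0.4432, -0.1519, 0.0075]
tcp_rot: [-90.0, 0.0, -90.0]
contact_force: [0.9, 0.2, -0.4]
opening: 0.0
```

```bash
python3 v.py s6.png
```

```text
[ 0.44318784 -0.15190477  0.00753093] [ 0.94520581  0.16447503 -0.44871097] 4.330935320213042e-06
[201.02973077 200.91189423]
```

View pics/e_s6.png

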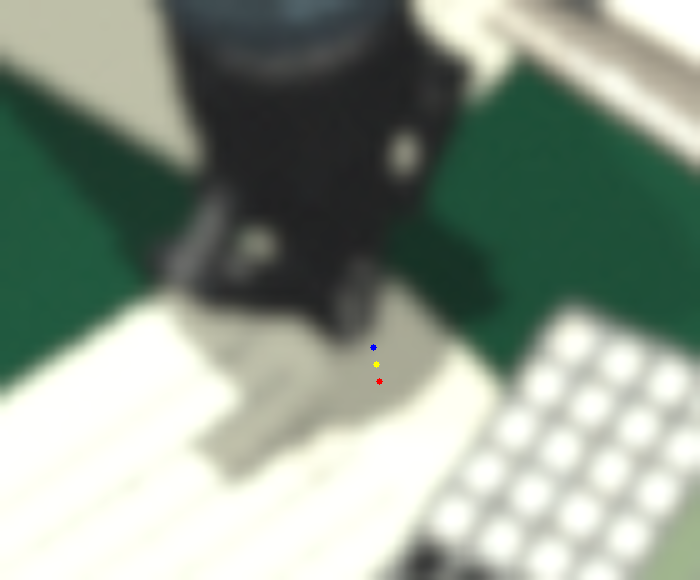

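Even shut, the tip appears about 13 mm above the TCP. I'll work from what I observe: with a 35 mm opening, lower in small steps and watch the force.

servo_tool --commands '[[[0,0,0,0],[0,0,0,0],[0,0.002,0,0],[0,0.004,0,0],[0,0.006,0,0]]]' --claw 0.035

```text
t: 7.38
tcp_pos: [0.4432, -0.1519, 0.0014]
tcp_rot: [-90.0, 0.0, -90.0]
contact_force: [-0.4, 0.7, -0.2]
opening: 0.0351
```

servo_tool --commands '[[[0,0.0015,0,0],[0,0.003,0,0],[0,0.0045,0,0],[0,0.006,0,0],[0,0.006,0,0]]]'

```text
t: 8.0
tcp_pos: [0.4432, -0.1518, -0.0045]
tcp_rot: [-90.0, 0.0, -90.0]
contact_force: [-0.1, 0.3, -0.9]
opening: 0.035
```

```bash
python3 v.py s7.png
```

```text
[ 0.44315723 -0.15184555 -0.00452485] [-0.08160846  0.32598694 -0.8769759 ] 0.03495307848409314
[201.3820021  202.92298979]
```

View pics/e_s7.png

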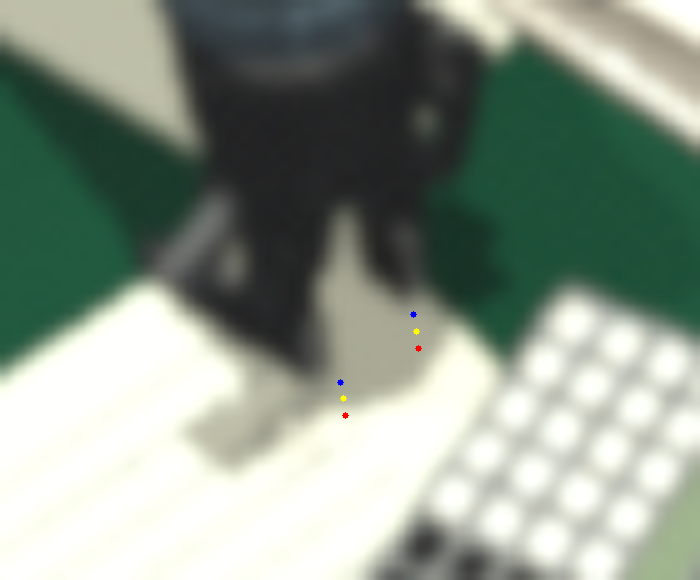

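servo_tool --commands '[[[0,0.002,0.004,0],[0,0.004,0.012,0],[0,0.004,0.022,0],[0,0.004,0.032,0],[0,0.004,0.038,0]]]'

```text
t: 8.68
tcp_pos: [0.4824, -0.1518, -0.0084]
tcp_rot: [-90.0, -0.0, -90.0]
contact_force: [-0.2, 0.1, -1.0]
opening: 0.0353
```

servo_tool --commands '[[[0,0,0.004,0],[0,0,0.008,0],[0,0,0.012,0],[0,0,0.016,0],[0,0,0.02,0]]]'

```text
t: 9.3
tcp_pos: [0.5018, -0.152, -0.0084]
tcp_rot: [-90.0, -0.0, -90.0]
contact_force: [-0.7, 0.1, 0.0]
opening: 0.0353
```

```bash
cat > w.py <<'E'
from h import *
import sys
s=arm.sense();print(s['tcp_pos'],s['contact_force'])
f=snap('scene','s'+sys.argv[1]+'.png');g=snap('top','t'+sys.argv[1]+'.png')
a=cv2.resize(f['img'][180:260,190:270,::-1],None,fx=6,fy=6,interpolation=cv2.INTER_CUBIC)
b=cv2.resize(g['img'][120:240,270:370,::-1],None,fx=4,fy=4,interpolation=cv2.INTER_CUBIC)[:480,:320]
cv2.imwrite('pics/w'+sys.argv[1]+'.png',np.hstack([a,b]))
E
python3 w.py 8
```

```text
[ 0.50175076 -0.15195367 -0.00841225] [-0.70096273  0.13632562  0.00780382]
```

View pics/w8.png

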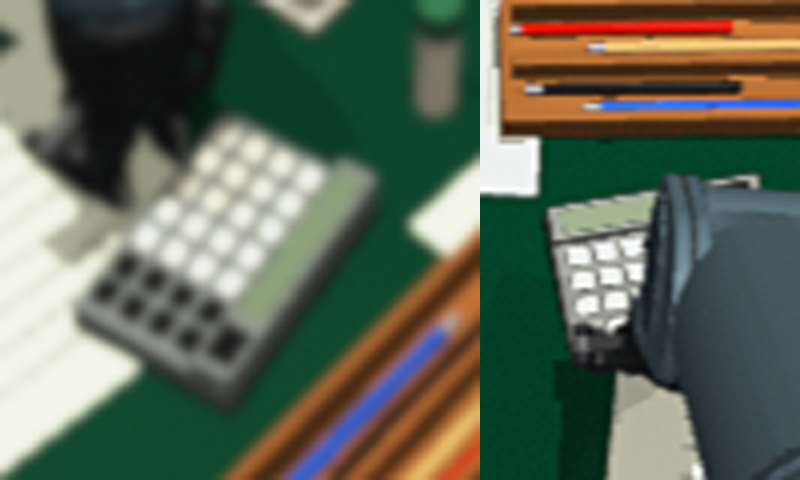

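The calculator is moving and squaring up: the far-left corner went from px (285,180) to (287,172) and the far-right from (336,169) to (339,164). I continue.

servo_tool --commands '[[[0,0,0.004,0],[0,0,0.008,0],[0,0,0.012,0],[0,0,0.016,0],[0,0,0.02,0]]]'

```text
t: 10.02
tcp_pos: [0.5215, -0.1519, -0.0084]
tcp_rot: [-90.0, 0.0, -90.0]
contact_force: [-3.0, 1.1, 2.5]
opening: 0.0353
```

```bash
python3 w.py 9
```

```text
[ 0.52147584 -0.151884   -0.00842268] [-3.00194786  1.07067859  2.47598751]
```

View pics/w9.png

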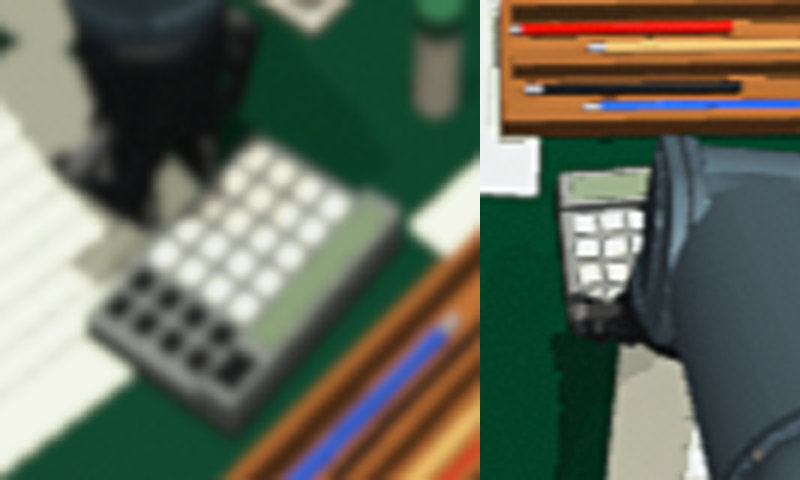

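Run:
```python
from h import *
f=dict(np.load('pics/s9.png.npz'));g=dict(np.load('pics/t9.png.npz'))
a=ray(f,190+375/6,180+190/6,.037);b=ray(f,190+220/6,180+392/6,.037);d=a-b
print(a,b,np.hypot(*d[:2]),np.degrees(np.arctan2(d[1],d[0]))-90, ray(g,270+80/4,120+174/4,.037))
a=cv2.resize(f['img'][195:260,195:270,::-1],None,fx=9,fy=9,interpolation=cv2.INTER_CUBIC);cv2.imwrite('pics/z9.png',a)
```

```text
[ 0.61314727 -0.08945584  0.037     ] [ 0.63020043 -0.23124223  0.037     ] 0.1428082307836802 6.85822623600896 [ 0.62985851 -0.08795978  0.037     ]
```

View pics/z9.png

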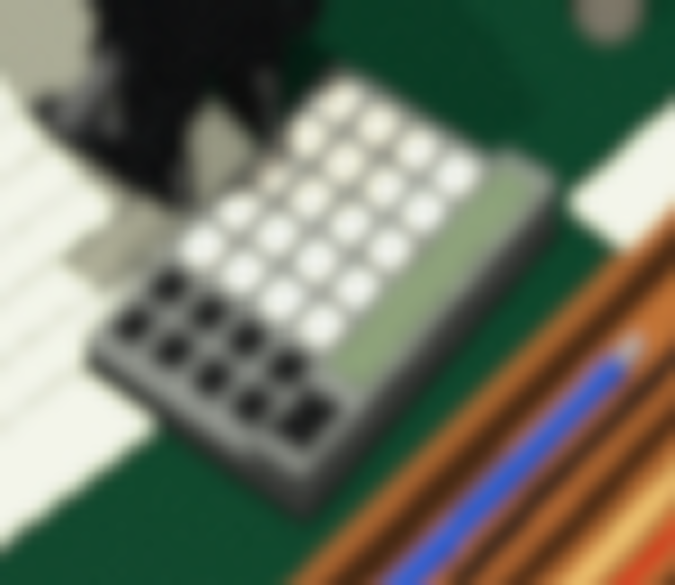

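servo_tool --commands '[[[0,0,0.004,0],[0,0,0.008,0],[0,0,0.012,0],[0,0,0.016,0],[0,0,0.02,0]]]'

```text
t: 10.75
tcp_pos: [0.5414, -0.1521, -0.0084]
tcp_rot: [-90.0, -0.0, -90.0]
contact_force: [-1.9, 0.0, 0.7]
opening: 0.0349
```

```bash
python3 w.py 10
python3 - <<'E'
from h import *
f=dict(np.load('pics/s9.png.npz'));
a=ray(f,255.9,215.6,.037);b=ray(f,228.9,248.9,.037);d=a-b
print(a,b,np.hypot(*d[:2]),np.degrees(np.arctan2(d[1],d[0]))-90)
f=dict(np.load('pics/s10.png.npz'));
a=cv2.resize(f['img'][195:260,195:270,::-1],None,fx=9,fy=9,interpolation=cv2.INTER_CUBIC);cv2.imwrite('pics/z10.png',a)
E
```

```text
[ 0.54144916 -0.15212219 -0.00844595] [-1.90879682  0.04445669  0.74951706]
[ 0.63078149 -0.09389229  0.037     ] [ 0.64325779 -0.23585043  0.037     ] 0.142505340006869 5.0226566190348905
```

View pics/z10.png

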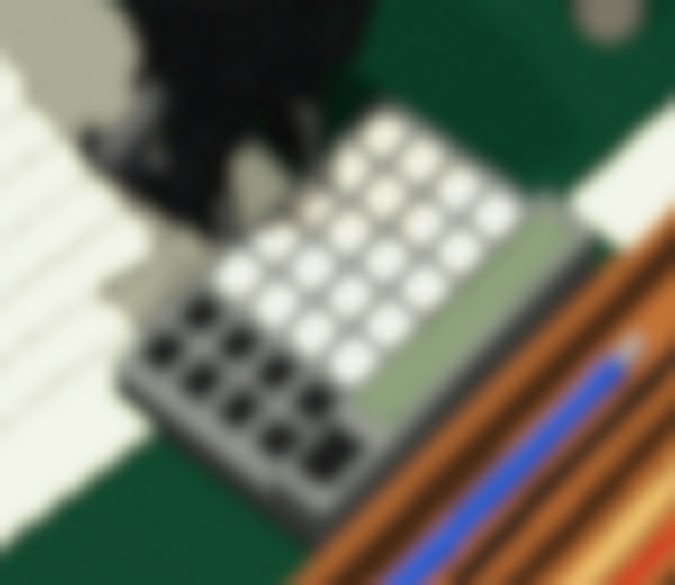

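View pics/w10.png

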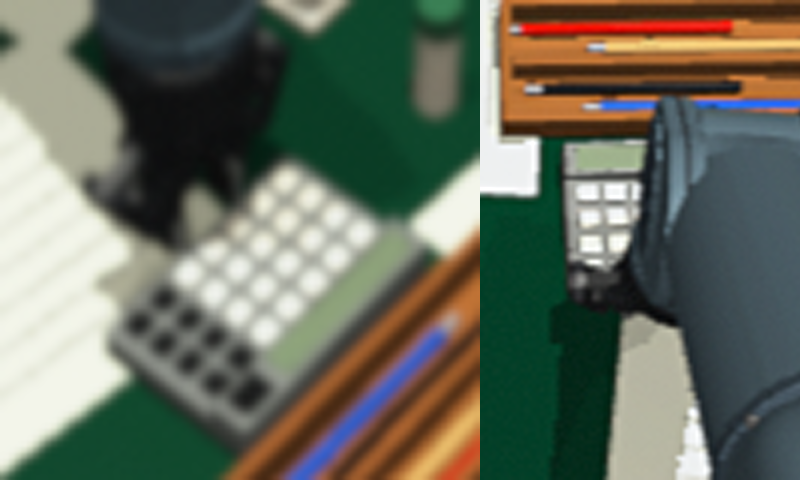

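Now almost flush, with the left end lagging slightly. I press on gently and watch the force.

servo_tool --commands '[[[0,0,0.002,0],[0,0,0.004,0],[0,0,0.006,0],[0,0,0.008,0],[0,0,0.01,0]]]'

```text
t: 11.48
tcp_pos: [0.5514, -0.1519, -0.0084]
tcp_rot: [-90.0, 0.0, -90.0]
contact_force: [-2.8, 0.2, 1.6]
opening: 0.035
```

servo_tool --commands '[[[0,0,0.001,0],[0,0,0.002,0],[0,0,0.003,0],[0,0,0.004,0],[0,0,0.005,0]]]'

```text
t: 12.1
tcp_pos: [0.5536, -0.1519, -0.0087]
tcp_rot: [-90.3, 0.0, -90.0]
contact_force: [-10.3, 0.1, 9.3]
opening: 0.0352
```

```bash
python3 w.py 11
python3 - <<'E'
from h import *
f=dict(np.load('pics/s11.png.npz'));
a=cv2.resize(f['img'][195:260,195:270,::-1],None,fx=9,fy=9,interpolation=cv2.INTER_CUBIC);cv2.imwrite('pics/z11.png',a)
E
```

```text
[ 0.55364404 -0.15193364 -0.00873055] [-10.27597917   0.06625782   9.29207808]
```

View pics/z11.png

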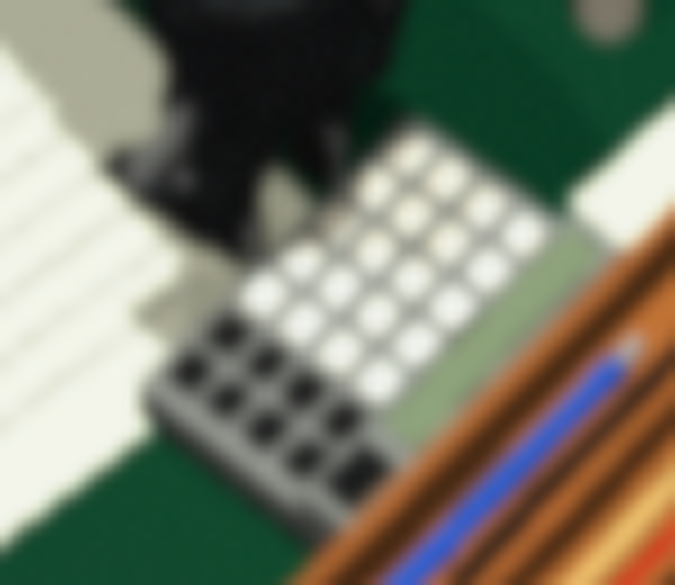

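View pics/w11.png

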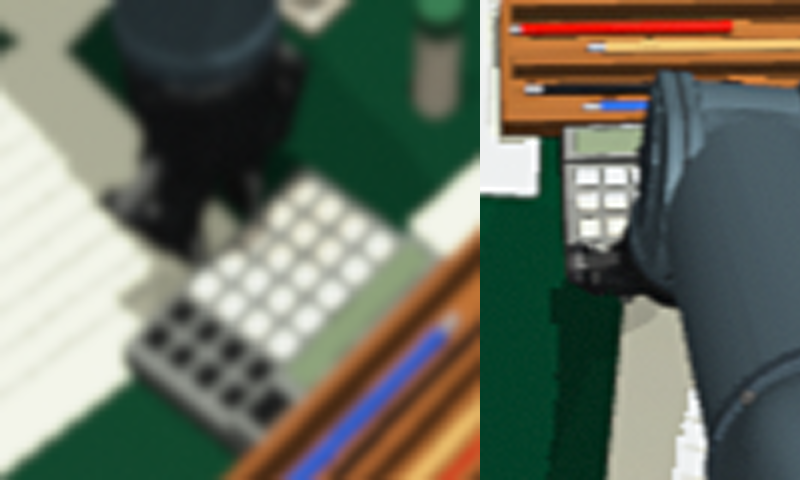

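The calculator is against the tray, with 10 N resistance. I back off straight, rise and inspect.

servo_tool --commands '[[[0,0,-0.004,0],[0,0,-0.02,0],[0,0,-0.045,0],[0,-0.02,-0.07,0],[0,-0.06,-0.085,0]]]'

```text
t: 12.82
tcp_pos: [0.4701, -0.1516, 0.0513]
tcp_rot: [-90.1, 0.0, -90.0]
contact_force: [-0.1, 0.6, 0.4]
opening: 0.0344
```

servo_tool --commands '[[[0,-0.05,-0.01,0],[0,-0.1,-0.02,0],[-0.04,-0.15,-0.02,0],[-0.09,-0.165,-0.02,0],[-0.15,-0.165,-0.02,0]]]'

```text
t: 13.45
tcp_pos: [0.4539, -0.0006, 0.219]
tcp_rot: [-89.6, 0.0, -90.1]
contact_force: [2.3, -0.2, -0.9]
opening: 0.0348
```

Run:
```python
from h import *
s=arm.sense();print(s['tcp_pos'])
f=snap('scene','s12.png');g=snap('top','t12.png')
cv2.imwrite('pics/z12.png',cv2.resize(f['img'][195:265,190:270,::-1],None,fx=8,fy=8,interpolation=cv2.INTER_CUBIC))
cv2.imwrite('pics/y12.png',cv2.resize(g['img'][110:210,265:385,::-1],None,fx=6,fy=6,interpolation=cv2.INTER_CUBIC))
cv2.imwrite('pics/x12.png',g['img'][:,:,::-1])
```

```text
[ 0.45389896 -0.00063992  0.2190208 ]
```

View pics/y12.png

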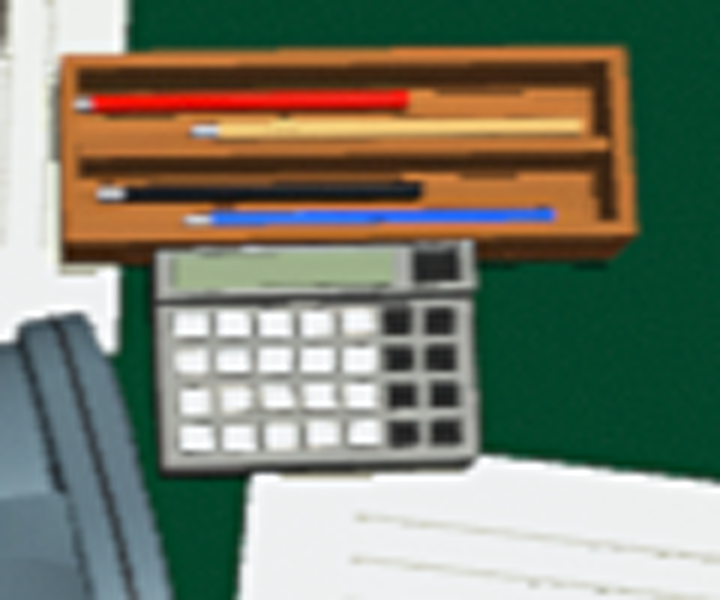

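View pics/z12.png

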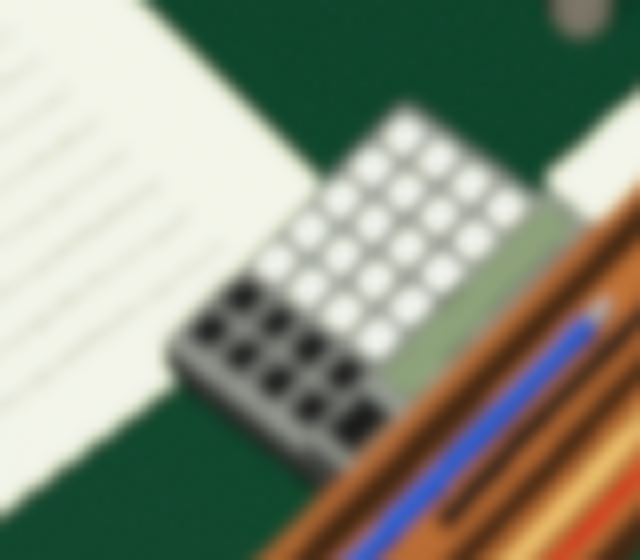

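Visually it looks square in both views. I'll check the edge angles by sub-pixel line fits.

Run:
```python
from h import *
g=dict(np.load('pics/t12.png.npz'));im=g['img'].astype(float)
def edge(chan,u0,u1,v0,v1,sgn):
    pts=[]
    for u in range(u0,u1+1):
        c=chan[v0:v1+1,u]; d=sgn*np.diff(c); k=int(np.argmax(d))
        if 0<k<len(d)-1:
            a,b,e=d[k-1],d[k],d[k+1]; o=.5*(a-e)/(a-2*b+e) if a-2*b+e else 0
        else:o=0
        pts.append((u,v0+k+.5+o))
    pts=np.array(pts,np.float32)
    l=cv2.fitLine(pts,cv2.DIST_HUBER,0,.01,.01).ravel(); r=(pts[:,1]-l[3])-(pts[:,0]-l[2])*l[1]/l[0]
    return lambda u:l[3]+(u-l[2])*l[1]/l[0], r.std()
G=im[:,:,2]; 
print(im[140:158,305].astype(int).tolist()); print(im[180:192,305].astype(int).tolist())
R=im[:,:,0]
for n,ch,u0,u1,v0,v1,s,z in [('trayfront top',R,277,368,145,152,-1,.042),('calc far top',G,295,340,147,155,1,.037),('bar/keys',G,295,340,156,163,-1,.037),('calc near',G,294,342,183,192,-1,.024)]:
    f,r=edge(ch,u0,u1,v0,v1,s); A=ray(g,u0,f(u0),z);B=ray(g,u1,f(u1),z);d=A-B
    print(n,round(f(u0),2),round(f(u1),2),'res',r.round(2),A[:2].round(4),B[:2].round(4),'yaw',round(np.degrees(np.arctan2(-d[0],d[1])),2))
```

```text
[[118, 77, 45], [53, 44, 41], [14, 22, 26], [65, 38, 16], [198, 119, 65], [98, 105, 170], [43, 121, 248], [112, 106, 152], [193, 117, 65], [193, 114, 47], [92, 61, 47], [154, 157, 156], [145, 158, 133], [157, 175, 140], [159, 177, 142], [159, 177, 141], [158, 176, 140], [162, 180, 144]]
[[169, 171, 162], [242, 244, 245], [243, 245, 246], [242, 245, 245], [246, 248, 249], [175, 177, 172], [173, 175, 168], [114, 115, 111], [54, 53, 52], [7, 29, 17], [14, 62, 39], [37, 73, 53]]
trayfront top 149.74 148.53 res 0.14 [ 0.6683 -0.0537] [ 0.6643 -0.3021] yaw -0.92
calc far top 150.65 150.22 res 0.3 [ 0.6657 -0.1032] [ 0.6632 -0.2265] yaw -1.15
bar/keys 158.83 158.2 res 0.82 [ 0.6426 -0.1022] [ 0.6407 -0.2251] yaw -0.87
calc near 186.43 186.22 res 1.1 [ 0.5683 -0.0972] [ 0.5651 -0.2281] yaw -1.42
```

The calculator is square and against the tray: edge yaws are -0.9 to -1.4° against the tray's -0.9°, and the near face is at 0.567, which puts the far edge at 0.667 = tray front. Now the jar.

servo_tool --commands '[[[-0.045,0,-0.005,0],[-0.1,0,-0.01,0],[-0.155,0,-0.012,0],[-0.21,0,-0.012,0],[-0.2445,0.02,-0.012,0]]]' --claw 0.04

```text
t: 14.18
tcp_pos: [0.4409, 0.2467, 0.198]
tcp_rot: [-89.7, 0.2, -89.9]
contact_force: [0.6, -0.4, 0.5]
opening: 0.04
```

servo_tool --commands '[[[0,0.04,0,0],[0,0.085,0,0],[0,0.13,0,0],[0,0.16,0,0],[0,0.17,0,0]]]'

```text
t: 14.8
tcp_pos: [0.439, 0.2424, 0.0251]
tcp_rot: [-90.1, -0.0, -90.0]
contact_force: [0.4, -0.7, 0.4]
opening: 0.0403
```

```bash
cat > w2.py <<'E'
from h import *
import sys
s=arm.sense();print(s['tcp_pos'],s['contact_force'])
f=snap('scene','s'+sys.argv[1]+'.png');g=snap('top','t'+sys.argv[1]+'.png')
a=cv2.resize(f['img'][105:205,225:345,::-1],None,fx=4,fy=4,interpolation=cv2.INTER_CUBIC)
b=cv2.resize(g['img'][140:240,120:200+40,::-1],None,fx=2.6,fy=4,interpolation=cv2.INTER_CUBIC)
cv2.imwrite('pics/w'+sys.argv[1]+'.png',np.hstack([a,b]))
hsv=cv2.cvtColor(g['img'],cv2.COLOR_RGB2HSV)
m=cv2.inRange(hsv,(5,90,90),(22,255,255)); m[:,260:]=0
for c in cv2.findContours(m,cv2.RETR_EXTERNAL,cv2.CHAIN_APPROX_NONE)[0]:
    if cv2.contourArea(c)<80: continue
    (u,v),r=cv2.minEnclosingCircle(c); print('jar top',round(r,1),ray(g,u,v,.056).round(4)[:2])
hsv=cv2.cvtColor(f['img'],cv2.COLOR_RGB2HSV)
m=cv2.inRange(hsv,(5,90,90),(22,255,255)); m[:120]=0;m[190:]=0;m[:,:240]=0;m[:,335:]=0
for c in cv2.findContours(m,cv2.RETR_EXTERNAL,cv2.CHAIN_APPROX_NONE)[0]:
    if cv2.contourArea(c)<80 or len(c)<5: continue
    (u,v),ax,_=cv2.fitEllipse(c); print('jar scene',np.round(ax,1),ray(f,u,v,.056).round(4)[:2])
E
python3 w2.py 13
```

```text
[0.43900914 0.24236814 0.02513703] [ 0.37471259 -0.74447304  0.41436254]
jar top 13.0 [0.5156 0.2439]
jar top 12.9 [0.6011 0.2955]
jar top 13.0 [0.5993 0.1233]
jar scene [15.7 19.8] [0.6022 0.1172]
jar scene [14.4 18.5] [0.6034 0.2896]
jar scene [13.2 18.3] [0.519  0.2363]
```

View pics/w13.png

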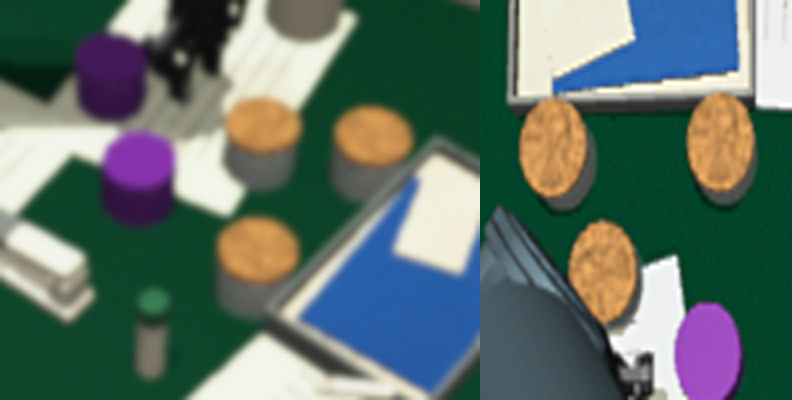

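Gripper is behind the stray jar and clear of both purple jars (crop px (110,80) and (138,170)). I lower and approach.

servo_tool --commands '[[[0,0.012,0,0],[0,0.025,0.002,0],[0,0.025,0.012,0],[0,0.025,0.022,0],[0,0.025,0.03,0]]]'

```text
t: 15.52
tcp_pos: [0.4708, 0.2427, 0.002]
tcp_rot: [-89.9, 0.0, -90.1]
contact_force: [0.6, -0.2, 0.2]
opening: 0.04
```

servo_tool --commands '[[[0,0,0.004,0],[0,0,0.008,0],[0,0,0.012,0],[0,0,0.016,0],[0,0,0.018,0]]]'

```text
t: 16.15
tcp_pos: [0.4874, 0.2426, 0.0015]
tcp_rot: [-90.0, -0.0, -90.0]
contact_force: [-1.4, 0.3, 1.1]
opening: 0.0398
```

```bash
python3 w2.py 14
```

```text
[0.487357   0.24258524 0.00153313] [-1.43784802  0.26300751  1.11493562]
jar top 11.7 [0.5327 0.2342]
jar top 12.5 [0.6035 0.2951]
jar top 13.0 [0.5993 0.1233]
jar scene [15.7 19.5] [0.6023 0.1172]
jar scene [14.4 18.5] [0.6034 0.2896]
jar scene [13.1 18.9] [0.5287 0.2362]
```

View pics/w14.png

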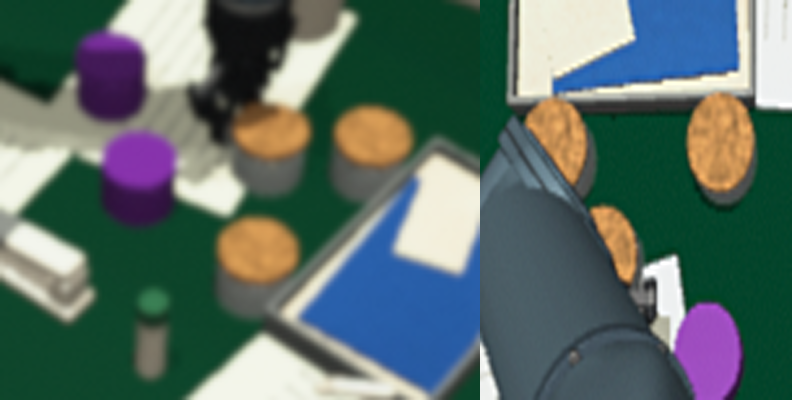

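The jar is nestled and moving (scene view x 0.519→0.529, y unchanged). I push diagonally towards the middle of the gap.

servo_tool --commands '[[[0.001,0,0.004,0],[0.0035,0,0.008,0],[0.006,0,0.0125,0],[0.0085,0,0.017,0],[0.011,0,0.0215,0]]]'

```text
t: 16.88
tcp_pos: [0.5092, 0.2314, 0.0016]
tcp_rot: [-90.0, 0.0, -90.0]
contact_force: [-1.7, 0.1, 0.7]
opening: 0.0404
```

```bash
python3 w2.py 15
```

```text
[0.50918263 0.23137163 0.00159024] [-1.70061306  0.05101971  0.72321116]
jar top 10.7 [0.5578 0.2184]
jar top 13.0 [0.5993 0.1233]
jar scene [15.7 19.8] [0.6022 0.1172]
jar scene [13.9 18.9] [0.5505 0.2256]
jar scene [14.4 18.5] [0.6034 0.2896]
```

View pics/w15.png

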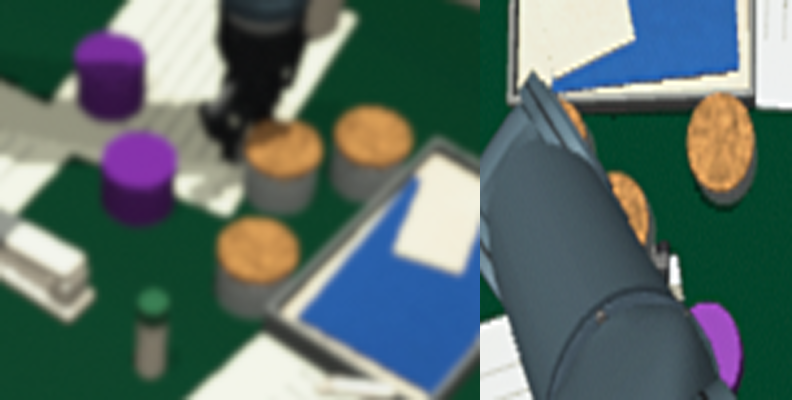

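servo_tool --commands '[[[0.0025,0,0.0045,0],[0.005,0,0.009,0],[0.0075,0,0.0135,0],[0.01,0,0.018,0],[0.0125,0,0.0225,0]]]'

```text
t: 17.6
tcp_pos: [0.5316, 0.2189, 0.0016]
tcp_rot: [-90.0, -0.0, -90.0]
contact_force: [-0.1, 0.6, 1.1]
opening: 0.0399
```

```bash
python3 w2.py 16
```

```text
[0.53161121 0.21887697 0.00155662] [-0.06150748  0.55273301  1.11791195]
jar top 13.0 [0.5993 0.1233]
jar scene [16.2 19.6] [0.6017 0.1179]
jar scene [13.9 19.3] [0.5733 0.2133]
jar scene [14.3 18.5] [0.6034 0.2894]
```

View pics/w16.png

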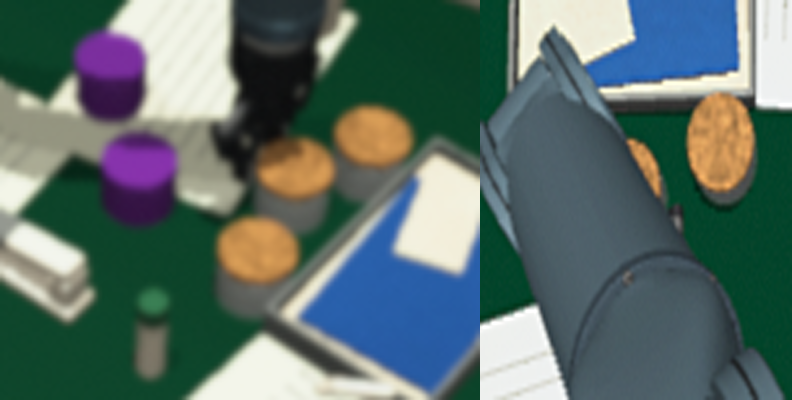

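servo_tool --commands '[[[0.0025,0,0.0045,0],[0.005,0,0.009,0],[0.0075,0,0.0135,0],[0.0095,0,0.018,0],[0.0095,0,0.0225,0]]]'

```text
t: 18.32
tcp_pos: [0.554, 0.209, 0.0015]
tcp_rot: [-90.0, -0.0, -90.0]
contact_force: [-1.0, 0.2, 1.1]
opening: 0.0398
```

servo_tool --commands '[[[0,0,0.0015,0],[0,0,0.003,0],[0,0,0.0045,0],[0,0,0.006,0],[0,0,0.0075,0]]]'

```text
t: 18.95
tcp_pos: [0.5614, 0.2096, 0.0016]
tcp_rot: [-90.0, 0.0, -90.0]
contact_force: [-0.8, -0.4, 0.1]
opening: 0.0401
```

```bash
python3 w2.py 17
```

```text
[0.56144543 0.2096397  0.00157304] [-0.82357125 -0.38788797  0.05685874]
jar top 13.0 [0.5993 0.1233]
jar scene [16.4 19.6] [0.6016 0.1184]
jar scene [14.7 19.1] [0.6028 0.2048]
jar scene [14.3 18.5] [0.6034 0.2894]
```

View pics/w17.png

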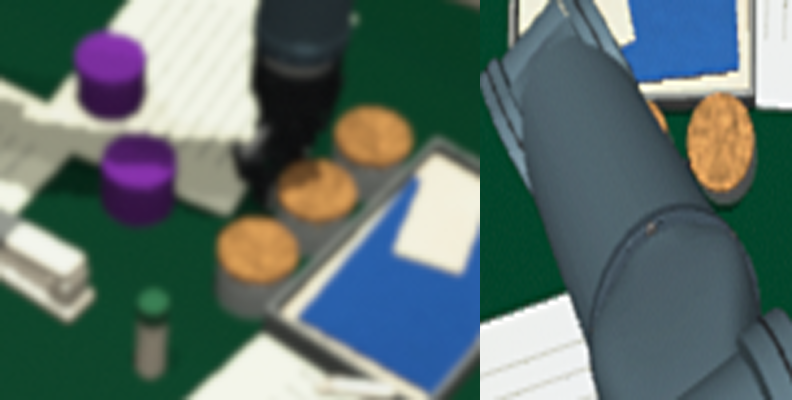

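The jar is level with the row and mid-gap. There is no contact spike yet, so I nudge on.

servo_tool --commands '[[[0,0,0.0005,0],[0,0,0.001,0],[0,0,0.0015,0],[0,0,0.002,0],[0,0,0.0025,0]]]'

```text
t: 19.68
tcp_pos: [0.5638, 0.2096, 0.0016]
tcp_rot: [-90.0, -0.0, -90.0]
contact_force: [-0.8, 0.3, 0.2]
opening: 0.0398
```

servo_tool --commands '[[[0,0,0.0005,0],[0,0,0.001,0],[0,0,0.0015,0],[0,0,0.002,0],[0,0,0.0025,0]]]'

```text
t: 20.3
tcp_pos: [0.5643, 0.2096, 0.0014]
tcp_rot: [-90.2, -0.1, -90.0]
contact_force: [-8.1, -0.6, 6.0]
opening: 0.0399
```

The force rose to 8 N, so the jar is against the letter tray. I back off straight, rise and look.

servo_tool --commands '[[[0,0,-0.003,0],[0,0,-0.015,0],[0,0,-0.035,0],[0,0,-0.055,0],[0,-0.02,-0.07,0]]]'

```text
t: 20.92
tcp_pos: [0.4942, 0.2092, 0.0208]
tcp_rot: [-90.1, -0.1, -90.0]
contact_force: [-0.6, -0.1, 0.6]
opening: 0.0399
```

servo_tool --commands '[[[0,-0.04,0,0],[0,-0.09,0,0],[0,-0.14,0,0],[0.03,-0.17,-0.005,0],[0.08,-0.18,-0.01,0]]]'

```text
t: 21.55
tcp_pos: [0.4873, 0.1308, 0.204]
tcp_rot: [-89.7, 0.1, -89.8]
contact_force: [1.4, -1.6, -0.3]
opening: 0.0399
```

servo_tool --commands '[[[0.05,0,0,0],[0.105,0,0,0],[0.16,0,0,0],[0.2,0,0,0],[0.22,0,0,0]]]'

```text
t: 22.18
tcp_pos: [0.4858, -0.0932, 0.2016]
tcp_rot: [-90.0, -0.1, -90.2]
contact_force: [-0.2, 0.8, -0.0]
opening: 0.04
```

```bash
python3 w2.py 18
python3 - <<'E'
from h import *
g=dict(np.load('pics/t18.png.npz'));cv2.imwrite('pics/x18.png',g['img'][:,:,::-1])
E
```

```text
[ 0.48576655 -0.09323418  0.20161399] [-0.2134037   0.84514075 -0.03237713]
jar top 13.0 [0.6009 0.2956]
jar top 13.0 [0.5994 0.1233]
jar top 13.0 [0.6013 0.2106]
jar scene [15.8 19.8] [0.6023 0.1175]
jar scene [15.2 19.4] [0.6042 0.2053]
jar scene [14.4 18.5] [0.6034 0.2896]
```

View pics/w18.png

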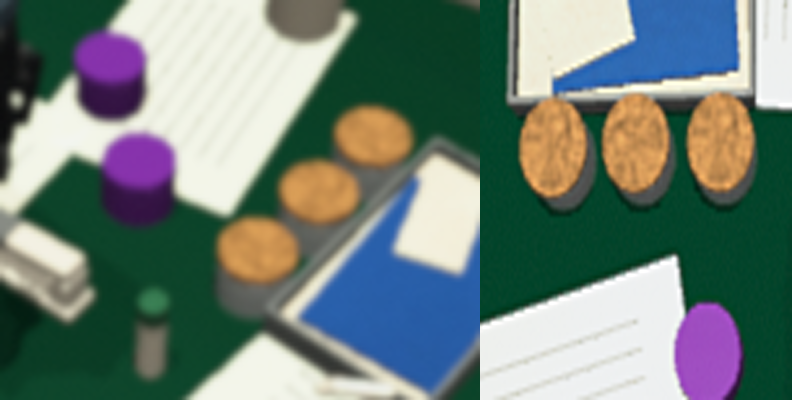

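View pics/x18.png

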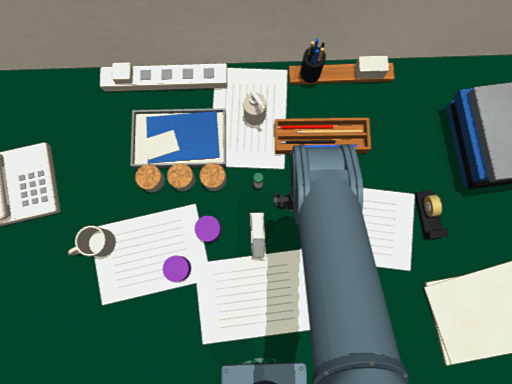

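The jar rests in line: (0.6013, 0.2106), against a row line at x≈0.600 and mid-gap y of 0.2095. The row jars are unmoved. One more check of the calculator's squareness using the display bar.

Run:
```python
from h import *
g=dict(np.load('pics/t12.png.npz'));im=g['img'].astype(float)
def fit(pts,z,n):
    pts=np.array(pts,np.float32); l=cv2.fitLine(pts,cv2.DIST_HUBER,0,.01,.01).ravel()
    r=np.abs((pts-l[2:])@np.array([-l[1],l[0]]));k=r<.6
    l=cv2.fitLine(pts[k],cv2.DIST_L2,0,.01,.01).ravel()
    A=ray(g,*(l[2:]+20*l[:2]),z);B=ray(g,*(l[2:]-20*l[:2]),z);d=A-B
    if d[1]<0:d=-d
    print(n,k.sum(),'yaw',round(np.degrees(np.arctan2(-d[0],d[1])),2), 'mid',((A+B)/2).round(4)[:2]); return A,B
S=im.sum(2)
# half-level crossing of edges per column
def cross(u,v0,v1,lo,hi,ch,up):
    c=ch[v0:v1+1,u];t=(lo+hi)/2
    for i in range(len(c)-1):
        if (c[i]-t)*(c[i+1]-t)<=0 and (c[i+1]>c[i])==up: return v0+i+(t-c[i])/(c[i+1]-c[i])
    return None
def run(n,us,v0,v1,lo,hi,ch,up,z):
    p=[(u,cross(u,v0,v1,lo,hi,ch,up)) for u in us]; return fit([q for q in p if q[1] is not None],z,n)
RB=im[:,:,0]-im[:,:,2]   # brown vs grey
run('calc near lip',range(296,305),184,190,172,54,S/3,False,.024)
run('calc near lip full',range(296,341),184,190,172,54,S/3,False,.024)
run('tray->calc R-B',range(296,340),147,153,145,5,RB,False,.042)
run('tray front R-B freeleft+right',list(range(278,288))+list(range(348,368)),146,152,145,60,RB,False,.042)
run('calc far B',range(296,340),148,153,47,150,im[:,:,2],True,.037)
gr=im[:,:,1]-im[:,:,2]
run('green top',range(297,328),148,156,2,35,gr,True,.037)
run('green bottom',range(297,328),154,162,35,2,gr,False,.037)
```

```text
calc near lip 9 yaw 0.15 mid [ 0.5654 -0.1135]
calc near lip full 45 yaw -0.07 mid [ 0.5658 -0.1627]
tray->calc R-B 44 yaw -0.88 mid [ 0.6657 -0.1643]
tray front R-B freeleft+right 30 yaw -0.97 mid [ 0.6661 -0.2053]
calc far B 43 yaw -0.96 mid [ 0.6643 -0.1662]
green top 31 yaw -0.3 mid [ 0.6615 -0.1496]
green bottom 31 yaw -0.31 mid [ 0.645  -0.1488]
```

Run:
```python
from h import *
f=snap('scene','s20.png');g=snap('top','t20.png')
a=dict(np.load('pics/top0.png.npz'))
cv2.imwrite('pics/z20.png',cv2.resize(f['img'][90:270,150:370,::-1],None,fx=3,fy=3,interpolation=cv2.INTER_CUBIC))
d=cv2.absdiff(a['img'],g['img']).max(2)
for n,(u0,v0,u1,v1) in dict(mug=(68,225,118,260),pump=(240,88,270,128),glue=(252,172,265,190),stapler=(248,210,266,260),tape=(415,190,445,240),decoys=(160,213,222,284)).items(): print(n,int((d[v0:v1,u0:u1]>60).sum()))
```

```text
mug 0
pump 0
glue 0
stapler 9
tape 0
decoys 201
```

View pics/z20.png

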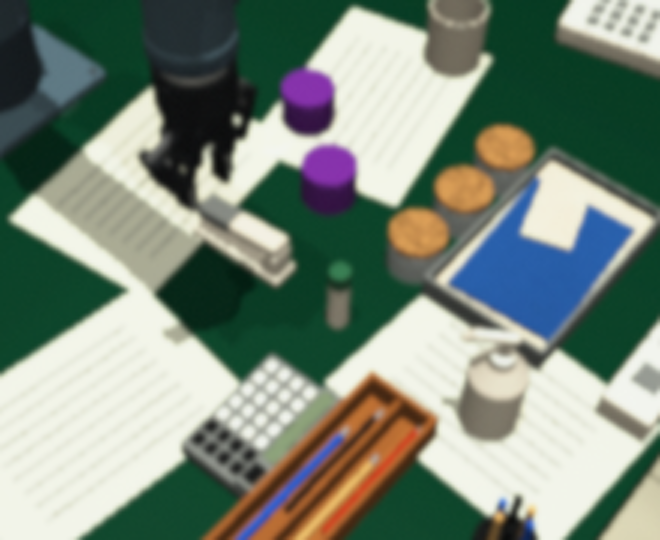

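Run:
```python
from h import *
for n in('top0','t20'):
    g=dict(np.load(f'pics/{n}.png.npz'));hsv=cv2.cvtColor(g['img'],cv2.COLOR_RGB2HSV)
    m=cv2.inRange(hsv,(125,90,60),(160,255,255))
    for c in cv2.findContours(m,cv2.RETR_EXTERNAL,cv2.CHAIN_APPROX_NONE)[0]:
        if cv2.contourArea(c)>150: print(n,cv2.minEnclosingCircle(c))
print(arm.sense()['contact_force'],arm.sense()['t']); print(arm.hand_in())
```

```text
top0 ((176.4290008544922, 268.8520812988281), 13.866494178771973)
top0 ((207.09259033203125, 228.4629669189453), 13.46337890625)
t20 ((176.4290008544922, 268.8520812988281), 13.866494178771973)
t20 ((207.82997131347656, 228.32115173339844), 13.347097396850586)
[-0.93130175 -0.00111904 -1.07873031] 22.375
the job is handed in; nothing more can be done
None
```

Both pushes are done and the job was handed in at about 22.4 s, with the arm clear at about 0.2 m height. No verdict was reported.

**Calculator:** I pushed it with two spread fingertips until it stalled against the pen tray at about 10 N. In the last checks its centre-line near face plus its depth comes out at x≈0.666–0.668, and the tray front is at about 0.667. The squareness readings disagree: edge fits give a yaw of -0.1° to -1.4° against the tray's -0.9°. That is edge-fit scatter of about half a degree. Both views look flush.

**Jar:** I cradled it diagonally into the middle of the gap until the force rose to about 8 N against the letter tray. It now stands at (0.601, 0.211). The row jars are at (0.601, 0.296) and (0.599, 0.123), both within 0.5 mm of where they started.

**Problems and differences:**
- **First approach:** my first approach to the calculator passed over it without moving it, because the fingertips stand higher above the TCP than I had assumed. I backed off and lowered the fingers.
- **Untouched items:** the mug, pump bottle, glue stick and tape dispenser show no picture change. The stapler area differs by only 9 pixels, which I took as the arm's shadow.
- **Purple jars:** one reads the same. The other reads 0.7 px (about 2 mm) different; I estimate the fingers stayed about 35 mm away from it, so I take that as a colour-mask or shadow effect, but I did not check it further.

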